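Calibrate the bean scale: load the ring weight, hold the recessed button

ROBOT

A 6-joint arm with a two-finger parallel gripper is mounted at the origin on the work surface. World frame = base frame: x ahead of the robot, y to its left, z up, the work surface at z = 0. Lengths are in m, angles in rad, forces in N, time in s.
With the tool pointing down it reaches from about 0.425 to 0.95 m from the base axis. Payload 3.5 kg.
Tool frame: the origin (TCP) lies midway between the tips of the shut fingers; the grasp point (between the pads) lies 19 mm behind it; z points along the fingers, y is the direction in which the jaws open and shut (so a half turn about z gives the same grasp; the last joint's range is limited). The gripper opens to 85 mm and grips with 20 to 120 N. Pads are 22 mm wide; open, the fingers measure 114 mm over their backs; the gripper's body (76 mm by 85 mm) begins 54 mm behind the grasp point. The pads swing forward as they close: fully open they stand 13 mm farther back than shut.
Start: joints at [-1.453, 0.286, 1.577, -0, 1.279, -0.15], TCP at [0.179, -0.651, 0.231] pointing down, gripper open.
Joint ranges: [-2.77, 2.77], [-0.9, 2.22], [0.21, 2.48], [-1.53, 4.67], [0.24, 2.81], [-2.84, 2.84]. Speed limits (rad/s): [2.79, 2.79, 3.14, 3.14, 3.14, 3.14].

INTERFACE

Orientations are given as a unit quaternion [x, y, z, w].
In Python, from plant import * gives the robot as it stands.
- The arm moves only by the shell command python3 -m jog 'ROWS' [FORCE]. ROWS is a JSON object of lists of equal length, an entry for each row: "travel": the shift along the world's x, y, z in mm, a list of three; "dr": the turn, a rotation vector about the world's x, y, z in degrees, a list of three; "jaw": the closure in counts, from 0 (fully open) to 255 (shut). In form: {"travel": [[x, y, z], ...], "dr": [[wx, wy, wz], ...], "jaw": [jaw, ...]}. A call has 1 to 5 rows; each row shifts and turns the commanded pose from where the row before left it; what a row does not reach is not made up. A row lasts 1/12 s, in which the tool goes at most 41.7 mm and 7.16 degrees, less where a joint would pass 70% of its speed; a pose out of reach is approached as far as the arm can. A call is refused whole if a number of a shift passes 41.7 or a number of a turn 7.16, either way. A call with a gripper value outside its range is refused whole. The fingers move at their own pace and stop on an object; FORCE is the grip in N (left out, the last holds). Time passes only in rows, so rows that do not move let the fingers close. It gives the time, the measured TCP pose, the force and the opening at its end, in the units of the state.
- get_state(): the state, without advancing time (a new reading comes with each control period).
- read_camera(name): name is "side" or "top" or "wrist"; returns the picture (400x640x3 uint8, red, green, blue); there is no depth.
- camera_info(name): a dict with "K" (3x3 intrinsics, pixels), "R" (3x3) and "t" (3): a world point X has camera coordinates R X + t; the wrist camera has in their place "mount" (4x4, takes a point from camera to tool coordinates, whose origin is the TCP and whose axes are the flange's). Camera axes: x right, y down, z forward; pixel columns grow to the right and rows downward; lengths in m; the calibration is good to about 2 mm. A picture is of the moment at which its call begins: read the wrist's pose just before it. camera_info takes no time and is no camera call.
- sign_off(): hands the job in, once; it reports no verdict.
The state is a dict: "time": time; "qpos": joint angles; "dq": joint speeds; "joint_efforts": joint torques, N m; "eef_pos": TCP position; "tcp_rot": TCP orientation; "contact_force": force on the tool from outside, world axes, zero at the start; "wrist_torque": the same for the moment, N m; "opening": opening from 0.0 (shut) to 1.0 (fully open).
Only numpy, scipy, OpenCV 4.12 (cv2) and the standard library are available. Lean on these libraries where they do the work, as an engineer would, in place of code of your own. Each camera call takes 0.05 s, during which the arm holds its last target. There are 200 camera calls.

TASK

Calibrate the bench scale: thread the brass ring weight onto the post of the weighing pan so that it lies flat on the pan, and let go of it. Only then take the orange-headed stylus from its holder, reach its tip down through the blue-rimmed port in the scale's top and press the recessed red button fully down, and finish while still gripping the stylus and holding the button down. Leave the knob weight, the jar and the flask undisturbed.

Things in the scene. Friction and masses are not known exactly. Their poses are not given: they have to be found in the camera images.
- scale: White bench scale, fixed to the bench: housing 240 (x) by 190 (y) by 58 high. Origin at the centre of its underside, z up. Its top carries a round metal pan, 110 diameter and 12 thick (pan's upper face 70 above the bench), centred at x +40, y 0 in the scale's frame, and the port at x -85, y -45. The dark display beside the port is flat. (mm)
- pan_seat (a point): Centre of the pan's upper face (70 above the bench), where the post rises: an upright fixed post 10 in diameter and 36 tall, its top 6 mm tapering to 4. Axes as the scale's. (mm)
- port (a point): Centre of the mouth of the round port in the scale's top face, 58 above the bench, marked by a flat blue rim of 27 outer diameter. The port is an upright round hole 16 in diameter (2 mm chamfer) and 34 deep; fingers do not fit. (mm)
- cal_button_top (a point): Centre of the red button's upper face (13 diameter), at the bottom of the port, 22 below the mouth when not pressed; it moves down with the button. (mm)
- cal_button (a joint): Travel of the red button, m: 0 released, 0.006 fully down, growing as it is pressed downwards. Spring return: about 2 N starts it, 6 N brings it fully down against a hard stop.
- ring_weight: Brass ring weight, about 300 g: 46 outer diameter, 26 high, with a through hole of 15 diameter. Stands flat on the bench. Origin at the centre of its underside, z along its axis (up). (mm)
- stylus: Stylus, about 45 g, standing upright, tip down, in the holder: steel shaft 7 diameter and 60 long with a round tip, then an orange square head 16 by 16 and 45 tall. Origin at the tip, z along the shaft up towards the head (head: z = 60 to 105); x and y are square to the head's flat sides. At the start the head's underside rests on the holder's top, so the tip is 10 above the bench. (mm)
- holder: Grey holder block 60 by 60 by 70 high, fixed to the bench, with one upright hole of 10 diameter and 66 deep in the centre of its top. Origin at the centre of its underside, z up. (mm)
- knob_weight: Bystander: solid steel weight of 44 diameter with a small knob, 64 high in all. Origin at the centre of its underside, z up. (mm)
- jar: Bystander: closed amber glass jar with black cap, 60 diameter, 85 high. Origin at the centre of its underside, z up. (mm)
- flask: Bystander: clear glass conical flask, 92 diameter at the foot, 124 high. Origin at the centre of its underside, z up. (mm)
Mind the look-alikes: they are no part of the job. Of the things like the ring_weight, leave any that is black, purple or white; of the rest the larger one is meant.

How it is judged:
By the outcome, as a careful person would: the job done as asked, in the order asked, and still so for the second after the job is handed in, while the arm keeps its last pose, push and grip.
It also fails if it takes over 54 s, if anything falls off the work surface, if the arm or the gripper's body presses on something with over 40 N, if the wrist force passes 120 N, or if a joint passes its speed limit or range.

## Working session

There is one attempt and no reset: what is moved stays moved. The work goes in short steps, Python scripts to look and compute and a shell command to move; the robot and the scene stay as the last step left them, time stands still between calls to the robot, and variables do not carry over. Pictures are saved under pics/ and viewed, about 8 in all and at most 12, crops included, and the job is handed in when it is done.

```bash
mkdir -p pics; ls; python3 - <<'E'
from plant import *
import cv2,numpy as np
s=get_state();print(s)
for n in ["side","top"]:
    cv2.imwrite(f"pics/{n}0.png",read_camera(n)[:,:,::-1]);print(n,camera_info(n))
print(camera_info("wrist"))
E
```

```text
pics
{'time': 0.0, 'qpos': array([-1.45302185e+00,  2.87193254e-01,  1.57818068e+00, -6.19843494e-06,
        1.27861014e+00, -1.49982856e-01]), 'dq': array([ 0.00024564, -0.00090702,  0.00224805, -0.00097397, -0.00105534,
        0.00225041]), 'joint_efforts': array([-3.38397820e-05, -4.05977654e+01, -2.92628145e+01, -9.49890637e-05,
        5.81375265e-03,  2.01664371e-06]), 'eef_pos': array([ 0.17854396, -0.65027261,  0.2299268 ]), 'tcp_rot': array([ 9.91050801e-01,  1.33479889e-01,  1.62887093e-05, -1.19560330e-03]), 'contact_force': array([0.60585038, 0.60104732, 0.10441531]), 'wrist_torque': array([-0.03301464,  0.01626192,  0.03059647]), 'opening': 0.9975066248465702}
side {'K': array([[369.53389176,   0.        , 319.32736715],
       [  0.        , 369.53389176, 197.16482056],
       [  0.        ,   0.        ,   1.        ]]), 'R': array([[ 0.86228157, -0.50610919, -0.01799929],
       [-0.31013615, -0.4996284 , -0.80881829],
       [ 0.40035741,  0.70301134, -0.58778312]]), 't': array([-0.52837426,  0.22052612,  0.6951217 ])}
top {'K': array([[456.57902107,   0.        , 315.87067614],
       [  0.        , 456.57902107, 191.26179232],
       [  0.        ,   0.        ,   1.        ]]), 'R': array([[ 0.0163344 , -0.99945045,  0.02884413],
       [-0.98708833, -0.02071623, -0.15883156],
       [ 0.15934181, -0.02587728, -0.98688427]]), 't': array([-0.04946362,  0.56970846,  1.25352919])}
{'K': array([[350.30682825,   0.        , 318.41882134],
       [  0.        , 350.30682825, 203.58002016],
       [  0.        ,   0.        ,   1.        ]]), 'mount': array([[-3.15911838e-04, -9.50048745e-01, -3.12101398e-01,
         8.04020863e-02],
       [ 9.99999864e-01, -1.70893802e-04, -4.92001491e-04,
        -1.11040498e-03],
       [ 4.14089204e-04, -3.12101511e-01,  9.50048670e-01,
        -1.42497998e-01],
       [ 0.00000000e+00,  0.00000000e+00,  0.00000000e+00,
         1.00000000e+00]])}
```

View pics/top0.png

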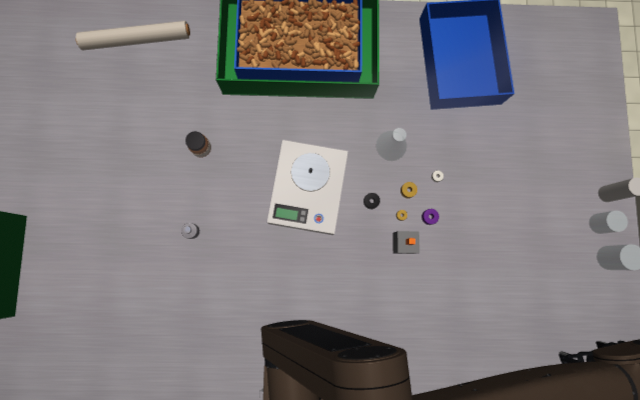

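View pics/side0.png

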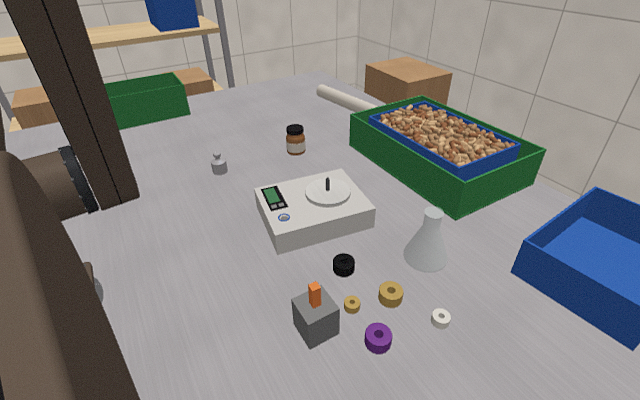

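The top view shows the large brass ring at (409,189), the pan post at (310,170), the port at (319,218), the stylus head at (411,241), and a small brass decoy at (402,215). The side view shows the same things: ring (391,293), stylus (315,294), port (284,217) and post (327,183).

```bash
cat > h.py <<'E'
from plant import *
import cv2,numpy as np
from scipy.spatial.transform import Rotation as Ro
def cam(n,s=None):
    c=camera_info(n)
    if n!="wrist": return c["K"],c["R"],c["t"]
    s=s or get_state()
    T=np.eye(4);T[:3,:3]=Ro.from_quat(s["tcp_rot"]).as_matrix();T[:3,3]=s["eef_pos"]
    W=np.linalg.inv(T@c["mount"]);return c["K"],W[:3,:3],W[:3,3]
def ray(C,u,v):
    K,R,t=C;return -R.T@t,R.T@np.linalg.inv(K)@np.array([u,v,1.])
def plane(C,u,v,z):
    o,d=ray(C,u,v);return o+d*(z-o[2])/d[2]
def proj(C,X):
    K,R,t=C;p=K@(R@np.array(X)+t);return p[:2]/p[2]
def blobs(img,lo,hi,box=None,amin=6):
    m=cv2.inRange(cv2.cvtColor(img,cv2.COLOR_RGB2HSV),np.array(lo),np.array(hi))
    if box:
        k=np.zeros_like(m);a,b,c,d=box;k[b:d,a:c]=255;m&=k
    n,l,st,ce=cv2.connectedComponentsWithStats(m)
    return [(int(st[i,4]),ce[i].round(1),st[i,:4]) for i in range(1,n) if st[i,4]>=amin],m
E
python3 - <<'E'
from h import *
np.set_printoptions(precision=4,suppress=True)
T=cv2.imread("pics/top0.png")[:,:,::-1].copy();C=cam("top")
def show(name,lo,hi,box,z):
    for a,c,st in blobs(T,lo,hi,box)[0]:
        bc=(st[0]+(st[2]-1)/2,st[1]+(st[3]-1)/2)
        print(name,a,c,bc,plane(C,*c,z),plane(C,*bc,z))
show("brass",(12,80,80),(30,255,255),(380,170,430,230),.026)
show("orange",(3,150,120),(14,255,255),(390,225,430,260),.115)
show("red",(0,120,100),(8,255,255),(305,205,335,230),.036)
show("red",(172,120,100),(180,255,255),(305,205,335,230),.036)
show("blue",(95,60,60),(130,255,255),(305,205,335,230),.058)
show("postdark",(0,0,0),(180,255,70),(295,155,330,190),.106)
m=blobs(T,(0,0,165),(180,60,255),(260,130,355,240))[1]
c=max(cv2.findContours(m,0,2)[0],key=cv2.contourArea)
r=cv2.minAreaRect(c);print(r)
P=np.array([plane(C,*p,.058) for p in cv2.boxPoints(r)]);print(P,P.mean(0))
m=blobs(T,(3,150,120),(14,255,255),(390,225,430,260))[1]
E
```

```text
brass 176 [409.1 189.3] (np.float64(408.5), np.float64(189.5)) [ 0.5853 -0.3107  0.026 ] [ 0.5847 -0.309   0.026 ]
brass 83 [401.5 214.5] (np.float64(401.5), np.float64(214.5)) [ 0.5111 -0.2875  0.026 ] [ 0.5111 -0.2875  0.026 ]
orange 36 [411.5 240.5] (np.float64(411.5), np.float64(240.5)) [ 0.4319 -0.294   0.115 ] [ 0.4319 -0.294   0.115 ]
red 9 [318.1 218.7] (np.float64(318.0), np.float64(218.5)) [ 0.4933 -0.0467  0.036 ] [ 0.4939 -0.0464  0.036 ]
blue 30 [318.4 218. ] (np.float64(318.0), np.float64(218.0)) [ 0.4931 -0.0468  0.058 ] [ 0.4931 -0.0457  0.058 ]
postdark 6 [310.5 170. ] (np.float64(310.5), np.float64(170.0)) [ 0.6194 -0.0216  0.106 ] [ 0.6194 -0.0216  0.106 ]
((307.41436767578125, 185.99960327148438), (69.24699401855469, 84.45375061035156), 9.727580070495605)
[[ 0.4798  0.0984  0.058 ]
 [ 0.7196  0.0656  0.058 ]
 [ 0.6898 -0.1307  0.058 ]
 [ 0.4508 -0.0921  0.058 ]] [ 0.585  -0.0147  0.058 ]
```

```bash
python3 -m jog '{"travel":[[29,24.3,0],[29,24.3,-7],[29,24.3,-7],[29,24.3,-7],[29,24.3,-7]],"dr":[[0,0,0],[0,0,0],[0,0,0],[0,0,0],[0,0,0]],"jaw":[0,0,0,0,0]}' 40
python3 -m jog '{"travel":[[29,24.3,-7],[29,24.3,-7],[29,24.3,-7],[29,24.3,-7],[29,24.3,-7]],"dr":[[0,0,0],[0,0,0],[0,0,0],[0,0,0],[0,0,0]],"jaw":[0,0,0,0,0]}'
python3 -m jog '{"travel":[[29,24.3,-7],[29,24.3,-7],[29,24.3,-7],[29,24.3,-7],[0,0,0]],"dr":[[0,0,0],[0,0,0],[0,0,0],[0,0,0],[0,0,0]],"jaw":[0,0,0,0,0]}'
python3 - <<'E'
from h import *
np.set_printoptions(precision=4,suppress=True)
s=get_state();I=read_camera("wrist");cv2.imwrite("pics/w1.png",I[:,:,::-1]);C=cam("wrist",s)
print(s["eef_pos"],s["time"],proj(C,[.585,-.31,.026]))
for a,c,st in blobs(I,(12,80,80),(30,255,255),None,200)[0]: print(a,c,st,plane(C,*c,.026))
E
```

```text
time: 0.52
eef_pos: [0.3245, -0.5278, 0.2024]
tcp_rot: [0.991, 0.133, -0.0, -0.0]
contact_force: [0.0, 0.0, 0.3]
opening: 1.004
time: 0.93
eef_pos: [0.4696, -0.4062, 0.1675]
tcp_rot: [0.991, 0.133, -0.0, -0.0]
contact_force: [0.3, -0.1, -0.2]
opening: 1.002
time: 1.35
eef_pos: [0.5876, -0.3051, 0.1378]
tcp_rot: [0.991, 0.136, -0.0, -0.002]
contact_force: [-0.5, 0.2, -0.6]
opening: 1.002
[ 0.5876 -0.3051  0.1378] 1.35 [325.8822 204.4969]
2742 [326.3 199.6] [297 168  59  63] [ 0.5889 -0.3092  0.026 ]
1132 [279.  269.9] [261 251  37  39] [ 0.5206 -0.2887  0.026 ]
```

View pics/w1.png

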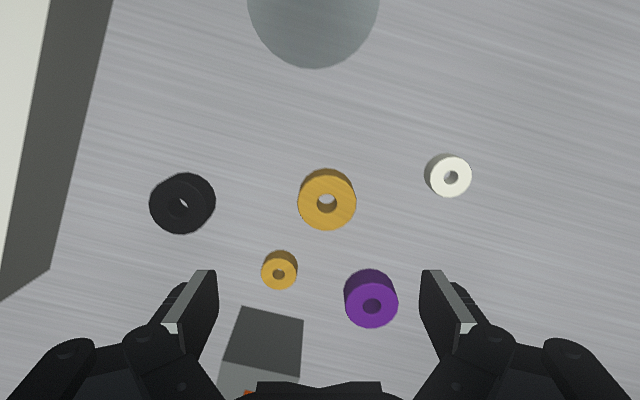

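The wrist view shows the large ring's top face at about (326,202), centred between the jaws. The purple ring and the small brass one are clear of the finger paths.

```bash
python3 -m jog '{"travel":[[0,0,0],[0,0,0]],"dr":[[0,0,0],[0,0,0]],"jaw":[0,0]}'
python3 - <<'E'
from h import *
np.set_printoptions(precision=4,suppress=True)
s=get_state();I=read_camera("wrist");C=cam("wrist",s)
b,m=blobs(I,(12,80,80),(30,255,255),None,200)
c,hh=cv2.findContours(m,cv2.RETR_CCOMP,cv2.CHAIN_APPROX_NONE)
print(b, s["eef_pos"])
for k,x in enumerate(c):
    if len(x)>20:
        e=cv2.fitEllipse(x);print(hh[0][k][3],e,plane(C,*e[0],.026))
E
```

```text
time: 1.57
eef_pos: [0.5841, -0.3112, 0.1401]
tcp_rot: [0.991, 0.133, -0.0, -0.0]
contact_force: [0.5, -0.5, -0.2]
opening: 0.997
[(2751, array([319. , 191.6]), array([290, 160,  59,  63], dtype=int32)), (1142, array([272.9, 262.6]), array([255, 243,  37,  40], dtype=int32))] [ 0.5841 -0.3112  0.1401]
-1 ((272.89215087890625, 262.63958740234375), (35.25663757324219, 39.7225341796875), 17.886150360107422) [ 0.5211 -0.2886  0.026 ]
-1 ((319.0191650390625, 191.55691528320312), (57.664772033691406, 61.732425689697266), 1.2925646305084229) [ 0.5893 -0.3089  0.026 ]
13 ((319.0, 190.5), (11.09354305267334, 16.904600143432617), 90.0) [ 0.5901 -0.3087  0.026 ]
```

```bash
python3 -m jog '{"travel":[[3.5,2,-35],[0,0,-35],[0,0,-35],[0,0,-20],[0,0,-13]],"dr":[[0,0,0],[0,0,0],[0,0,0],[0,0,0],[0,0,0]],"jaw":[0,0,0,0,0]}' 60
python3 -m jog '{"travel":[[0,0,0],[0,0,0],[0,0,0],[0,0,0],[0,0,0]],"dr":[[0,0,0],[0,0,0],[0,0,0],[0,0,0],[0,0,0]],"jaw":[110,140,160,160,160]}' 60
python3 -m jog '{"travel":[[0,0,0],[0,0,0],[0,0,0]],"dr":[[0,0,0],[0,0,0],[0,0,0]],"jaw":[200,200,200]}' 60
```

```text
time: 2.03
eef_pos: [0.5854, -0.3088, -0.0011]
tcp_rot: [0.991, 0.132, -0.002, -0.002]
contact_force: [-0.2, -0.2, -0.7]
opening: 1.002
time: 2.45
eef_pos: [0.5899, -0.3103, 0.0056]
tcp_rot: [0.991, 0.133, 0.002, 0.002]
contact_force: [-0.2, -1.1, 4.3]
opening: 0.513
time: 2.7
eef_pos: [0.59, -0.3103, 0.0056]
tcp_rot: [0.991, 0.134, 0.002, 0.002]
contact_force: [-0.3, -0.4, 6.5]
opening: 0.516
```

```bash
python3 -m jog '{"travel":[[0,0,15],[0,0,35],[0,0,35],[-3,20,30],[-4,35,20]],"dr":[[0,0,0],[0,0,0],[0,0,0],[0,0,0],[0,0,0]],"jaw":[200,200,200,200,200]}' 60
python3 -m jog '{"travel":[[-4,37,15],[-4,37,15],[-4,37,15],[-4,37,15],[-3,37,0]],"dr":[[0,0,0],[0,0,0],[0,0,0],[0,0,0],[0,0,0]],"jaw":[200,200,200,200,200]}' 60
python3 -m jog '{"travel":[[0,33,0],[0,0,0],[0,0,0],[0,0,0]],"dr":[[0,0,0],[0,0,0],[0,0,0],[0,0,0]],"jaw":[200,200,200,200]}' 60
python3 - <<'E'
from h import *
np.set_printoptions(precision=4,suppress=True)
s=get_state();I=read_camera("wrist");cv2.imwrite("pics/w2.png",I[:,:,::-1]);C=cam("wrist",s)
print(s["eef_pos"],s["tcp_rot"],s["opening"],s["contact_force"],proj(C,[.622,-.021,.106]),proj(C,[.622,-.021,.07]))
for a,c,st in blobs(I,(12,80,80),(30,255,255),None,200)[0]: print(a,c,st)
np.save("w2.npy",I)
E
```

```text
time: 3.12
eef_pos: [0.5824, -0.2568, 0.1421]
tcp_rot: [0.991, 0.132, 0.003, 0.003]
contact_force: [2.1, -0.4, -1.3]
opening: 0.518
time: 3.53
eef_pos: [0.5627, -0.0672, 0.2014]
tcp_rot: [0.991, 0.133, 0.003, 0.001]
contact_force: [0.0, 0.1, -2.5]
opening: 0.518
time: 3.87
eef_pos: [0.5617, -0.0356, 0.1972]
tcp_rot: [0.991, 0.134, -0.0, 0.0]
contact_force: [-0.1, 0.0, -3.3]
opening: 0.512
[ 0.5617 -0.0356  0.1972] [ 0.991   0.1339 -0.0003  0.0001] 0.5123368442160701 [-0.1112  0.039  -3.33  ] [323.2114 118.0902] [322.5965 114.1925]
10254 [318.6 290.7] [265 230 109 120]
756 [537.1 280.3] [520 265  35  32]
```

View pics/w2.png

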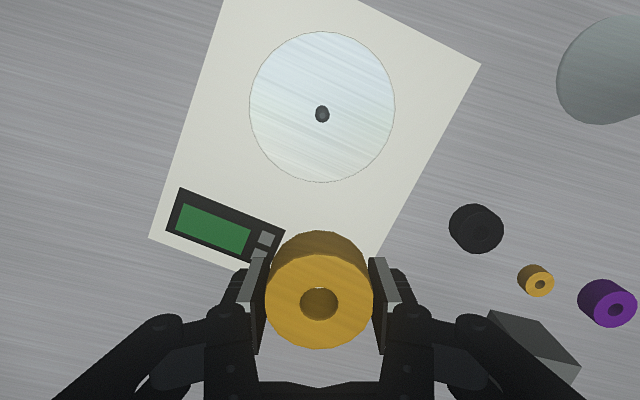

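The ring is held, with its hole at about (319,303). The pan is centred near (322,107), with the dark post at (322,114).

```bash
python3 - <<'E'
from h import *
np.set_printoptions(precision=4,suppress=True)
s=get_state();I=read_camera("wrist");C=cam("wrist",s)
print(s["eef_pos"])
# post
b,m=blobs(I,(0,0,0),(180,255,110),(290,80,355,150),20);print("post",b)
g=cv2.cvtColor(I,cv2.COLOR_RGB2GRAY)
for a,c,st in b: print(plane(C,*c,.090),plane(C,st[0]+st[2]/2-.5,st[1]+st[3]-4,.106))
# pan by edge points
E=cv2.Canny(g,30,80);K=np.zeros_like(E);cv2.circle(K,(322,107),85,255,-1);cv2.circle(K,(322,107),60,0,-1)
p=cv2.findNonZero(E&K)
e=cv2.fitEllipseDirect(p);print("pan",len(p),e,plane(C,*e[0],.07))
# ring hole
r=cv2.cvtColor(I,cv2.COLOR_RGB2HSV)[:,:,2]
T=I[270:340,290:350];cv2.imwrite("pics/c1.png",cv2.resize(T[:,:,::-1],None,fx=6,fy=6))
b2,m=blobs(I,(0,0,0),(180,255,135),(297,283,343,325),50);print("hole",b2)
M=camera_info("wrist")["mount"]
def tool(u,v,z):
    d=M[:3,:3]@np.linalg.inv(C[0])@np.array([u,v,1.]);o=M[:3,3];return o+d*(z-o[2])/d[2]
print(tool(319,303,-.0204))
for a,c,st in b2: print(tool(*(st[:2]+(st[2:]-1)/2),-.0204))
b3,_=blobs(I,(12,80,150),(30,255,255),None,2000);print(b3)
E
```

```text
[ 0.5618 -0.0363  0.1972]
post [(185, array([320.6, 113.7]), array([314, 105,  14,  17], dtype=int32))]
[ 0.6234 -0.0197  0.09  ] [ 0.6218 -0.02    0.106 ]
pan 1072 ((320.56903076171875, 105.77729034423828), (142.97653198242188, 150.3914337158203), 5.5934367179870605) [ 0.6276 -0.0186  0.07  ]
hole [(1013, array([318.6, 303.4]), array([299, 288,  40,  33], dtype=int32))]
[-0.0021 -0.001  -0.0204]
[-0.0025 -0.0012 -0.0204]
[(7063, array([318.5, 301.3]), array([265, 254, 108,  96], dtype=int32))]
```

View pics/c1.png

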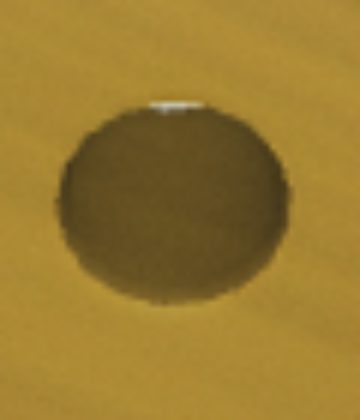

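```bash
python3 -m jog '{"travel":[[22,5.5,-15],[22,5.5,-15],[20,5.3,-20],[0,0,-8],[0,0,0]],"dr":[[0,0,0],[0,0,0],[0,0,0],[0,0,0],[0,0,0]],"jaw":[200,200,200,200,200]}' 60
python3 -m jog '{"travel":[[0,0,0],[0,0,0]],"dr":[[0,0,0],[0,0,0]],"jaw":[200,200]}' 60
python3 - <<'E'
from h import *
np.set_printoptions(precision=4,suppress=True)
s=get_state();print(s["eef_pos"],s["contact_force"],s["wrist_torque"])
I=read_camera("side");J=read_camera("wrist")
C=cam("side");u,v=proj(C,[.623,-.02,.11]).astype(int)
A=cv2.resize(I[v-35:v+35,u-50:u+50,::-1],(800,560),interpolation=cv2.INTER_CUBIC)
cv2.imwrite("pics/s2.png",A)
print(u,v,proj(C,[.6233,-.0195,.106]),proj(C,[.6233,-.0195,.07]),proj(C,[.6233,-.0195,.133]))
E
```

```text
time: 4.38
eef_pos: [0.6245, -0.0203, 0.1353]
tcp_rot: [0.991, 0.133, -0.004, -0.001]
contact_force: [-1.1, 0.2, -2.9]
opening: 0.519
time: 4.55
eef_pos: [0.6261, -0.0203, 0.1401]
tcp_rot: [0.991, 0.133, 0.0, 0.0]
contact_force: [0.4, -0.5, -2.4]
opening: 0.517
[ 0.6261 -0.0203  0.1401] [ 0.3608 -0.4753 -2.4003] [-0.0046 -0.0313 -0.0488]
326 175 [326.5794 176.4159] [326.676  189.0017] [326.5037 166.5667]
```

View pics/s2.png

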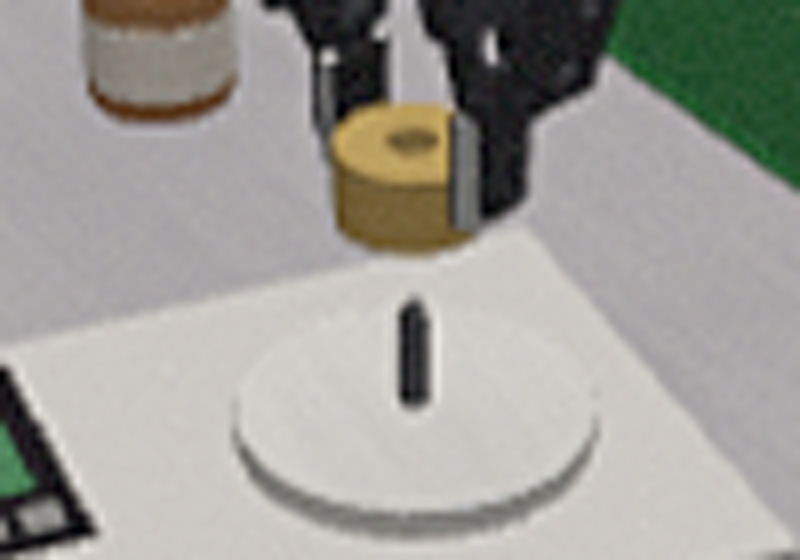

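The side view shows the ring's hole directly above the post, both at column 413 in the crop. I descend in stages and watch the force.

```bash
python3 -m jog '{"travel":[[0,0,-18],[0,0,-10],[0,0,-8],[0,0,0]],"dr":[[0,0,0],[0,0,0],[0,0,0],[0,0,0]],"jaw":[200,200,200,200]}' 60
python3 -m jog '{"travel":[[0,0,-6],[0,0,-6],[0,0,0]],"dr":[[0,0,0],[0,0,0],[0,0,0]],"jaw":[200,200,200]}' 60
```

```text
time: 4.98
eef_pos: [0.6244, -0.0192, 0.1011]
tcp_rot: [0.991, 0.133, -0.002, -0.001]
contact_force: [0.2, -0.4, -3.9]
opening: 0.516
time: 5.23
eef_pos: [0.6255, -0.0193, 0.0902]
tcp_rot: [0.991, 0.134, -0.001, -0.0]
contact_force: [-1.1, -1.1, -3.2]
opening: 0.521
```

```bash
python3 -m jog '{"travel":[[0,0,-6],[0,0,-4],[0,0,-2],[0,0,0]],"dr":[[0,0,0],[0,0,0],[0,0,0],[0,0,0]],"jaw":[200,200,200,200]}' 60
python3 -m jog '{"travel":[[0,0,-2],[0,0,0],[0,0,0]],"dr":[[0,0,0],[0,0,0],[0,0,0]],"jaw":[200,200,200]}' 60
```

```text
time: 5.57
eef_pos: [0.6256, -0.0193, 0.0785]
tcp_rot: [0.991, 0.133, -0.001, -0.0]
contact_force: [-0.9, 0.4, -2.3]
opening: 0.516
time: 5.82
eef_pos: [0.6262, -0.0194, 0.0774]
tcp_rot: [0.991, 0.134, 0.0, 0.0]
contact_force: [-0.6, -0.5, -3.9]
opening: 0.516
```

```bash
python3 -m jog '{"travel":[[0,0,-2],[0,0,0]],"dr":[[0,0,0],[0,0,0]],"jaw":[200,200]}' 60
python3 -m jog '{"travel":[[0,0,-1],[0,0,0],[0,0,0]],"dr":[[0,0,0],[0,0,0],[0,0,0]],"jaw":[200,200,200]}' 60
```

```text
time: 5.98
eef_pos: [0.6265, -0.0195, 0.0757]
tcp_rot: [0.991, 0.133, 0.001, 0.0]
contact_force: [-0.0, 0.9, -1.9]
opening: 0.517
time: 6.23
eef_pos: [0.6265, -0.0195, 0.0756]
tcp_rot: [0.991, 0.134, 0.0, 0.0]
contact_force: [-1.7, 0.4, 5.3]
opening: 0.519
```

```bash
python3 -m jog '{"travel":[[0,0,0],[0,0,0],[0,0,0],[0,0,0],[0,0,10]],"dr":[[0,0,0],[0,0,0],[0,0,0],[0,0,0],[0,0,0]],"jaw":[100,60,0,0,0]}' 40
python3 -m jog '{"travel":[[0,0,35],[0,0,40],[0,0,40],[-8,-8,10],[-20,-28,0]],"dr":[[0,0,0],[0,0,0],[0,0,0],[0,0,0],[0,0,0]],"jaw":[0,0,0,0,0]}'
python3 -m jog '{"travel":[[-23,-33,0],[-23,-33,0],[-23,-33,0],[-23,-33,0],[-23,-33,0]],"dr":[[0,0,0],[0,0,0],[0,0,0],[0,0,0],[0,0,0]],"jaw":[0,0,0,0,0]}'
python3 -m jog '{"travel":[[-23,-33,0],[-20,-28,0],[-8,-13,0],[0,0,0],[0,0,0]],"dr":[[0,0,0],[0,0,0],[0,0,0],[0,0,0],[0,0,0]],"jaw":[0,0,0,0,0]}'
python3 - <<'E'
from h import *
np.set_printoptions(precision=4,suppress=True)
s=get_state();J=read_camera("wrist");I=read_camera("side");C=cam("wrist",s);np.save("w3.npy",J)
print(s["time"],s["eef_pos"],s["qpos"],proj(C,[.432,-.294,.115]))
A=cv2.resize(I[140:210,276:376,::-1],(640,448),interpolation=cv2.INTER_CUBIC)
B=np.zeros((400,640,3),np.uint8);cv2.imwrite("pics/s3.png",np.hstack([cv2.resize(A,(400,280)),cv2.resize(J[:,:,::-1],(400,250)).copy() if 0 else cv2.resize(J[60:340,120:520,::-1],(400,280))]))
b,m=blobs(J,(3,120,80),(14,255,255),None,100);print(b)
c=max(cv2.findContours(m,0,1)[0],key=cv2.contourArea);print(cv2.minAreaRect(c))
E
```

```text
time: 6.65
eef_pos: [0.6245, -0.0192, 0.0821]
tcp_rot: [0.991, 0.133, -0.002, -0.001]
contact_force: [-0.7, -0.4, -0.5]
opening: 1.002
time: 7.07
eef_pos: [0.6022, -0.0541, 0.2167]
tcp_rot: [0.991, 0.136, 0.006, 0.002]
contact_force: [0.5, -0.8, -0.0]
opening: 0.997
time: 7.48
eef_pos: [0.482, -0.2217, 0.2103]
tcp_rot: [0.991, 0.134, 0.001, 0.001]
contact_force: [1.2, -0.3, -0.9]
opening: 0.997
time: 7.9
eef_pos: [0.4319, -0.295, 0.21]
tcp_rot: [0.991, 0.132, 0.0, 0.0]
contact_force: [0.1, 0.6, -0.2]
opening: 1.0
7.9 [ 0.4319 -0.295   0.21  ] [-0.7937 -0.0325  1.9686  0.0006  1.2046  0.5114] [318.7438 206.3685]
[(815, array([318.1, 198.9]), array([305, 179,  27,  40], dtype=int32))]
((318.5046081542969, 198.6513671875), (25.2866153717041, 35.439571380615234), 16.699241638183594)
```

View pics/s3.png

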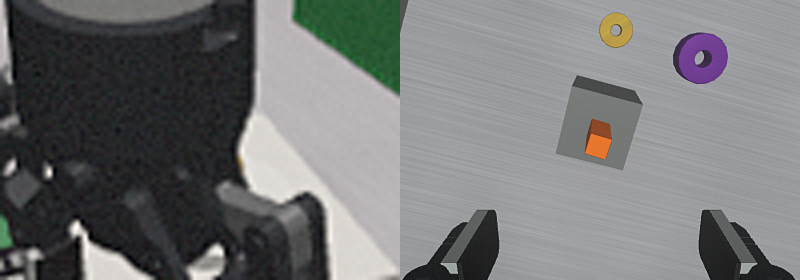

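The wrist view shows the bright top face of the stylus head just below centre, turned about 15° in the image. The arm hides the pan in the side view, so I'll check the ring in the top view.

```bash
python3 - <<'E'
from h import *
np.set_printoptions(precision=4,suppress=True)
s=get_state();J=np.load("w3.npy");C=cam("wrist",s)
hsv=cv2.cvtColor(J,cv2.COLOR_RGB2HSV);print(np.unique(hsv[175:222,300:335,2]//20,return_counts=True))
b,m=blobs(J,(3,120,190),(16,255,255),None,60);print(b)
c=max(cv2.findContours(m,0,1)[0],key=cv2.contourArea);r=cv2.minAreaRect(c);print(r)
P=np.array([plane(C,*p,.115) for p in cv2.boxPoints(r)]);print(P,P.mean(0))
for a in (1,2):
    d=P[a]-P[a-1];print(np.degrees(np.arctan2(d[1],d[0])),np.linalg.norm(d))
# holder top face for yaw
b,m=blobs(J,(0,0,80),(180,60,130),(260,130,380,240),300);
T=read_camera("top");Ct=cam("top")
print("ring top px expected",proj(Ct,[.6233,-.0195,.096]))
print(blobs(T,(12,80,80),(30,255,255),(280,140,440,230))[0])
E
```

```text
(array([ 4,  5,  6,  7,  8,  9, 10, 11, 12], dtype=uint8), array([ 23, 342, 589, 241,   7,  12,  10, 397,  24]))
[(441, array([317.9, 206. ]), array([305, 194,  27,  25], dtype=int32))]
((317.8500061035156, 205.95001220703125), (21.187259674072266, 20.87103271484375), 18.43494987487793)
[[ 0.4256 -0.2841  0.115 ]
 [ 0.4411 -0.2848  0.115 ]
 [ 0.4401 -0.2998  0.115 ]
 [ 0.4244 -0.2994  0.115 ]] [ 0.4328 -0.292   0.115 ]
-2.7237187927588224 0.015592835450885939
-93.8273984110316 0.015071501081517578
ring top px expected [309.6949 169.3553]
[(192, array([310.2, 169.8]), array([303, 162,  16,  17], dtype=int32)), (83, array([401.5, 214.5]), array([397, 210,  10,  10], dtype=int32))]
```

```bash
python3 -m jog '{"travel":[[1,3,-25],[0,0,-25],[0,0,-25],[0,0,-25],[0,0,-18]],"dr":[[0,0,-6.2],[0,0,-6.2],[0,0,-6.2],[0,0,0],[0,0,0]],"jaw":[0,0,0,0,0]}' 30
python3 -m jog '{"travel":[[0,0,-12],[0,0,0],[0,0,0]],"dr":[[0,0,0],[0,0,0],[0,0,0]],"jaw":[0,0,0]}' 30
python3 -m jog '{"travel":[[0,0,0],[0,0,0],[0,0,0],[0,0,0],[0,0,0]],"dr":[[0,0,0],[0,0,0],[0,0,0],[0,0,0],[0,0,0]],"jaw":[130,160,180,190,200]}' 30
python3 -m jog '{"travel":[[0,0,0],[0,0,0],[0,0,0],[0,0,0],[0,0,0]],"dr":[[0,0,0],[0,0,0],[0,0,0],[0,0,0],[0,0,0]],"jaw":[255,255,255,255,255]}' 80
```

```text
time: 8.47
eef_pos: [0.4332, -0.2893, 0.0891]
tcp_rot: [1.0, -0.027, -0.001, -0.001]
contact_force: [-0.4, 1.1, -0.5]
opening: 1.001
time: 8.72
eef_pos: [0.4336, -0.2907, 0.0793]
tcp_rot: [1.0, -0.028, -0.0, -0.0]
contact_force: [-0.2, -0.7, 1.3]
opening: 1.005
time: 9.13
eef_pos: [0.4334, -0.2918, 0.08]
tcp_rot: [1.0, -0.028, 0.0, 0.0]
contact_force: [0.2, -0.4, 0.0]
opening: 0.3
time: 9.55
eef_pos: [0.4335, -0.2926, 0.08]
tcp_rot: [1.0, -0.028, 0.001, 0.001]
contact_force: [-1.1, -3.9, 2.6]
opening: 0.171
```

```bash
python3 -m jog '{"travel":[[0,0,15],[0,0,30],[0,0,35],[0,0,30],[3,20,0]],"dr":[[0,0,0],[0,0,0],[0,0,0],[0,0,0],[0,0,0]],"jaw":[255,255,255,255,255]}' 80
python3 -m jog '{"travel":[[4,35,0],[5,37,0],[5,37,0],[5,37,0],[5,37,0]],"dr":[[0,0,0],[0,0,0],[0,0,0],[0,0,0],[0,0,0]],"jaw":[255,255,255,255,255]}'
python3 -m jog '{"travel":[[4,30,-10],[0,12,-10],[0,0,-5],[0,0,0],[0,0,0]],"dr":[[0,0,0],[0,0,0],[0,0,0],[0,0,0],[0,0,0]],"jaw":[255,255,255,255,255]}'
python3 - <<'E'
from h import *
np.set_printoptions(precision=4,suppress=True)
s=get_state();J=read_camera("wrist");C=cam("wrist",s);np.save("w4.npy",J)
print(s["time"],s["eef_pos"],s["tcp_rot"],s["opening"],proj(C,[.4945,-.047,.058]),proj(C,s["eef_pos"]-[0,0,.07]))
cv2.imwrite("pics/w4.png",J[:,:,::-1])
E
```

```text
time: 9.97
eef_pos: [0.4387, -0.2749, 0.1964]
tcp_rot: [1.0, -0.03, 0.004, 0.003]
contact_force: [1.4, -1.4, 1.2]
opening: 0.175
time: 10.38
eef_pos: [0.459, -0.0855, 0.1883]
tcp_rot: [1.0, -0.029, -0.001, -0.002]
contact_force: [0.7, 0.3, -0.4]
opening: 0.174
time: 10.8
eef_pos: [0.4635, -0.047, 0.1635]
tcp_rot: [1.0, -0.029, -0.001, -0.0]
contact_force: [0.7, 0.1, -0.9]
opening: 0.179
10.8 [ 0.4635 -0.047   0.1635] [ 0.9996 -0.0288 -0.0011 -0.0003] 0.1790573416465829 [317.7299 160.314 ] [320.3901 218.3078]
```

View pics/w4.png

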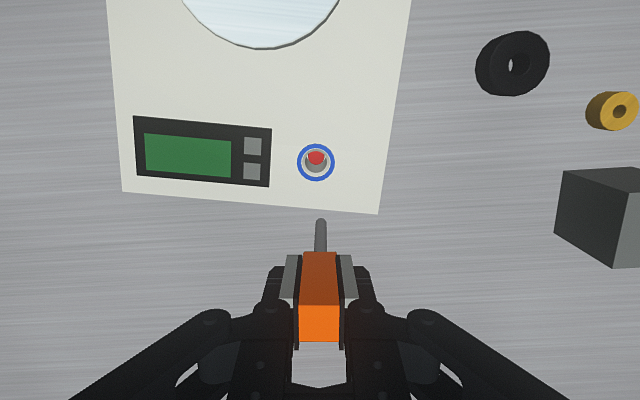

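The stylus is held straight, with its tip at (320,219), where the model predicts it. The blue rim is centred at (316,162) with the red button inside.

```bash
python3 - <<'E'
from h import *
np.set_printoptions(precision=4,suppress=True)
s=get_state();J=read_camera("wrist");C=cam("wrist",s)
b,m=blobs(J,(100,100,60),(130,255,255),(280,130,350,200),5)
p=cv2.findNonZero(m);e=cv2.minEnclosingCircle(p);print(e,plane(C,*e[0],.058),s["eef_pos"])
d,_=blobs(J,(0,0,40),(180,60,130),(305,205,336,250),20);print(d)
print(proj(C,s["eef_pos"]-[0,0,.07]), (plane(C,*e[0],.058)-s["eef_pos"])*1000)
E
```

```text
((314.54693603515625, 163.06317138671875), 18.868446350097656) [ 0.4931 -0.0451  0.058 ] [ 0.464  -0.0475  0.1642]
[(376, array([320.3, 234.5]), array([314, 218,  13,  32], dtype=int32))]
[320.3553 218.4494] [  29.1165    2.36   -106.1532]
```

```bash
python3 -m jog '{"travel":[[15,1,0],[14,1,-10],[0,0,-10],[0,0,0],[0,0,0]],"dr":[[0,0,0],[0,0,0],[0,0,0],[0,0,0],[0,0,0]],"jaw":[255,255,255,255,255]}' 80
python3 - <<'E'
from h import *
np.set_printoptions(precision=4,suppress=True)
s=get_state();J=read_camera("wrist");C=cam("wrist",s)
print(s["eef_pos"],s["contact_force"],proj(C,s["eef_pos"]-[0,0,.07]),proj(C,[.4931,-.0455,.058]))
b,m=blobs(J,(100,100,60),(130,255,255),(250,150,390,280),5);p=cv2.findNonZero(m);print(cv2.minEnclosingCircle(p))
cv2.imwrite("pics/w5.png",cv2.resize(J[160:280,240:400,::-1],(640,480),interpolation=cv2.INTER_CUBIC))
E
```

```text
time: 11.32
eef_pos: [0.492, -0.0449, 0.1433]
tcp_rot: [1.0, -0.029, -0.001, -0.0]
contact_force: [-0.0, 0.4, -0.5]
opening: 0.172
[ 0.492  -0.0449  0.1433] [-0.0296  0.3643 -0.4823] [320.4003 218.2359] [321.104  208.7744]
((320.4158630371094, 209.03366088867188), 19.68953514099121)
```

View pics/w5.png

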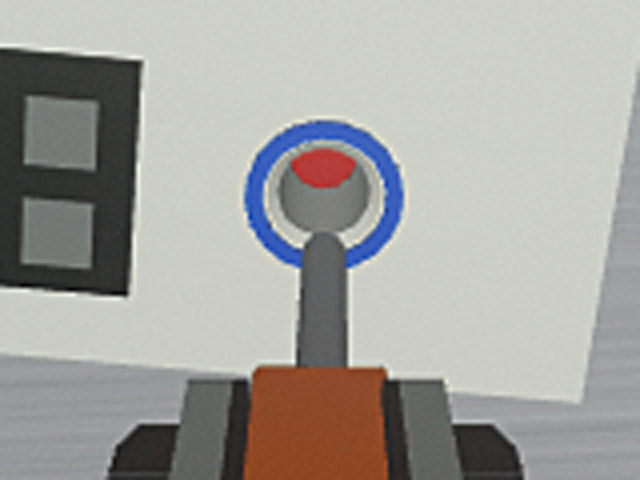

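The tip at (322,235) in the crop sits in line with the port at (324,195) and is still about 15 mm above it. Next I descend.

```bash
python3 -m jog '{"travel":[[1,0,-12],[0,0,-10],[0,0,-6],[0,0,0]],"dr":[[0,0,0],[0,0,0],[0,0,0],[0,0,0]],"jaw":[255,255,255,255]}' 80
python3 -m jog '{"travel":[[0,0,-5],[0,0,-3],[0,0,0],[0,0,0]],"dr":[[0,0,0],[0,0,0],[0,0,0],[0,0,0]],"jaw":[255,255,255,255]}' 80
```

```text
time: 11.7
eef_pos: [0.4924, -0.0439, 0.1139]
tcp_rot: [1.0, -0.028, -0.002, -0.001]
contact_force: [-0.4, -0.2, -1.0]
opening: 0.174
time: 12.03
eef_pos: [0.4941, -0.0444, 0.1083]
tcp_rot: [1.0, -0.028, -0.0, -0.0]
contact_force: [-0.1, -0.5, -0.7]
opening: 0.172
```

```bash
python3 -m jog '{"travel":[[0,0,-3],[0,0,0],[0,0,0]],"dr":[[0,0,0],[0,0,0],[0,0,0]],"jaw":[255,255,255]}' 80
python3 -m jog '{"travel":[[0,0,-3],[0,0,0],[0,0,0]],"dr":[[0,0,0],[0,0,0],[0,0,0]],"jaw":[255,255,255]}' 80
python3 -m jog '{"travel":[[0,0,-2],[0,0,0],[0,0,0]],"dr":[[0,0,0],[0,0,0],[0,0,0]],"jaw":[255,255,255]}' 80
```

```text
time: 12.28
eef_pos: [0.4945, -0.0445, 0.1057]
tcp_rot: [1.0, -0.028, 0.0, 0.0]
contact_force: [0.6, -0.0, -0.3]
opening: 0.173
time: 12.53
eef_pos: [0.4947, -0.0446, 0.1029]
tcp_rot: [1.0, -0.028, 0.001, 0.0]
contact_force: [-0.0, 0.9, 2.8]
opening: 0.175
time: 12.78
eef_pos: [0.4947, -0.0446, 0.1008]
tcp_rot: [1.0, -0.028, 0.001, 0.0]
contact_force: [-0.2, 0.3, 4.5]
opening: 0.175
```

```bash
python3 -m jog '{"travel":[[0,0,-2],[0,0,0],[0,0,0]],"dr":[[0,0,0],[0,0,0],[0,0,0]],"jaw":[255,255,255]}' 80
python3 -m jog '{"travel":[[0,0,-1],[0,0,0],[0,0,0]],"dr":[[0,0,0],[0,0,0],[0,0,0]],"jaw":[255,255,255]}' 80
```

```text
time: 13.03
eef_pos: [0.4948, -0.0446, 0.0992]
tcp_rot: [1.0, -0.028, 0.001, 0.0]
contact_force: [0.0, -0.6, 6.8]
opening: 0.17
time: 13.28
eef_pos: [0.495, -0.0447, 0.099]
tcp_rot: [1.0, -0.028, 0.001, 0.0]
contact_force: [-1.9, 0.3, 10.8]
opening: 0.172
```

```bash
python3 -m jog '{"travel":[[0,0,-1],[0,0,0],[0,0,0],[0,0,0],[0,0,0]],"dr":[[0,0,0],[0,0,0],[0,0,0],[0,0,0],[0,0,0]],"jaw":[255,255,255,255,255]}' 80
python3 - <<'E'
from h import *
s=get_state();J=read_camera("wrist");I=read_camera("side")
A=cv2.resize(J[150:300,220:420],(400,300),interpolation=cv2.INTER_CUBIC);B=cv2.resize(I[120:270,220:420],(400,300),interpolation=cv2.INTER_CUBIC)
cv2.imwrite("pics/f.png",np.hstack([A,B])[:,:,::-1])
print(blobs(read_camera("top"),(12,80,80),(30,255,255),(280,140,440,230))[0]);s=get_state();print(s["eef_pos"],s["contact_force"])
E
```

```text
time: 13.7
eef_pos: [0.4952, -0.0447, 0.0989]
tcp_rot: [1.0, -0.028, 0.001, 0.0]
contact_force: [-2.9, 0.6, 13.6]
opening: 0.174
[(193, array([310.2, 169.9]), array([303, 162,  16,  17], dtype=int32)), (83, array([401.5, 214.5]), array([397, 210,  10,  10], dtype=int32))]
[ 0.49518393 -0.0446988   0.0988543 ] [-2.5721583   0.96288755 14.16256449]
```

View pics/f.png

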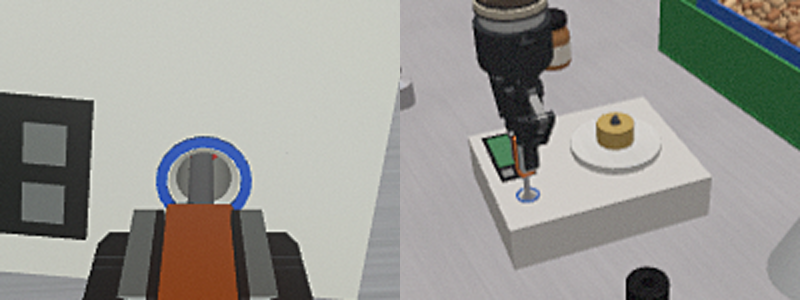

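The ring lies flat on the pan with the post showing through it at (615,118). The stylus is in the port, holding the button at its hard stop with about 14 N. I'm handing the job in.

```bash
python3 -c "
from plant import *
print(sign_off())"
```

```text
the job is handed in; nothing more can be done
None
```

I threaded the large brass ring weight onto the post, let it go flat on the pan, then took the stylus and pressed the red button down through the port. I handed the job in at about 14 s, with the stylus still gripped and the button held down.

- **Ring:** The final side picture shows it flat on the pan with the post through it. In the top view it is within a pixel of its expected place and has not moved since I let go.
- **Button:** I can't read its travel directly, so "fully down" is inferred. Pressing a further 2 mm past 6.8 N moved the tool only about 0.3 mm and raised the force to about 14 N, which means it is at the hard stop.
- **Stylus:** The tip stayed in line with the port, and the gripper opening held steady at about 0.17.
- **Bystanders:** I kept the arm clear of the knob weight, jar and flask and felt no unexpected contact. I did not measure their positions again at the end.
- **Disagreement:** No final check failed. One early reading of the pan centre was about 4 mm off the post; perspective explained it, and I used the post's position.

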